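# Unbolt the polishing barrel and roll its hatch to the top

## Robot

A 6-joint arm with a two-finger parallel gripper is mounted at the origin on the work surface. World frame = base frame: x ahead of the robot, y to its left, z up, the work surface at z = 0. Lengths are in m, angles in rad, forces in N, time in s.
With the tool pointing down it reaches from about 0.225 to 0.875 m from the base axis. Payload 3.4 kg.
Tool frame: the origin (TCP) lies at the very end of the fingers, on their centre line; the grasp point (between the pads) lies 19 mm behind it; z points along the fingers, y is the direction in which the jaws open and shut (so a half turn about z gives the same grasp; the last joint's range is limited). The gripper opens to 85 mm and grips with 20 to 120 N. Pads are 22 mm wide; open, the fingers measure 114 mm over their backs; the gripper's body (76 mm by 85 mm) begins 54 mm behind the grasp point. The pads swing forward as they close: fully open they stand 13 mm farther back than shut.
Start: joints at [-1.408, 0.276, 1.505, -0, 1.361, -0.121], TCP at [0.161, -0.552, 0.231] pointing down, gripper open.
Joint ranges: [-2.89, 2.89], [-0.75, 2.08], [0.22, 2.7], [-1.18, 4.32], [0.11, 2.71], [-2.7, 2.7]. Speed limits (rad/s): [2.57, 2.57, 3.14, 3.14, 3.14, 3.14].

## Interface

Orientations are given as a unit quaternion [w, x, y, z].
In Python, from rig import manip, viewer, job gives the robot as it stands.
- The arm moves only by the shell command python3 -m crank 'ROWS' [OPENING] [FORCE]. ROWS is JSON, a list of rows, each a list of 6 numbers: the shift along the tool's x, y, z in m, then the turn, a rotation vector about the tool's x, y, z in degrees. In form: [[dx, dy, dz, rx, ry, rz], ...]. A call has 1 to 20 rows; each row is the pose to reach, as a shift and turn from the pose measured when the call began, along the tool's axes at that moment; what a row does not reach only later rows make up. A row lasts 1/8 s, in which the tool goes at most 62.5 mm and 10.7 degrees, less where a joint would pass 70% of its speed; a pose out of reach is approached as far as the arm can. A call with a gripper value outside its range is refused whole. OPENING is the opening, from 0 (shut) to 1 (fully open), set as the call begins (- or left out, the last holds). The fingers move at their own pace and stop on an object; FORCE is the grip in N (left out, the last holds). Time passes only in rows, so rows that repeat a pose let the fingers close. It gives the time, the measured TCP pose, the force and the opening at its end, in the units of the state.
- manip.get_state(): the state, without advancing time (a new reading comes with each control period).
- viewer.get_image(name): name is "side" or "top"; returns a dict with "frame" (384x512x3 uint8, blue, green, red), "range_z" (384x512 float32, m along the optical axis (not along the pixel's ray), 0 where there is no reading), "intrinsics" (3x3 intrinsics, pixels), "world_from_camera" (4x4, takes a point from camera to world coordinates). Camera axes: x right, y up, looking along -z (the intrinsics and any distortion apply to the point x, -y, -z); pixel columns grow to the right and rows downward; lengths in m; the calibration is good to about 2 mm. A picture is of the moment at which its call begins.
- job.sign_off(): hands the job in, once; it reports no verdict.
The state is a dict: "clock": time; "qpos": joint angles; "qd": joint speeds; "effort": joint torques, N m; "position": TCP position; "ee_rot": TCP orientation; "contact_force": force on the tool from outside, world axes, zero at the start; "moment": the same for the moment, N m; "width": finger opening in m.
Only numpy, scipy, OpenCV 4.12 (cv2) and the standard library are available. Lean on these libraries where they do the work, as an engineer would, in place of code of your own. Each camera call takes 0.05 s, during which the arm holds its last target. There are 200 camera calls.

## Task

The polishing barrel has been left to drain, bolted with its hatch low down. Stand the handle of the lock bolt up, draw the bolt right out of the drum and lay the handle down in the other side notch, so that the bolt cannot slide back in; then roll the drum by its ribs until the hatch is squarely on top and leave it there, ready to open. Leave the other things on the bench where they are.

Things in the scene. Friction and masses are not known exactly. Their poses are not given: they have to be found in the camera images.
- tumbler: Bench barrel polisher, fixed; base plate 260 x 520 mm (x, y), 20 mm high. Origin on the bench under the drum's middle; x points away from the robot, y along the drum's axis towards the lock bolt, z up. Blue gear motor at y = -118 to -257 mm, up to z = 215 mm; dark bolt housing at y = 118 to 254 mm, x = -34 to 18 mm, top at z = 217 mm, the stand's highest part.
- home_notch (a point): Middle of the home notch, at x = -22, y = 164, z = 200 mm in the tumbler's frame. The housing has a slot on top, 14 mm wide along y above the bolt's axis (x = 0, z = 200 mm), in which the upright handle travels. At each end of the slot a 15 mm wide notch is cut through the front (-x) cheek, in which the handle can lie down towards -x.
- park_notch (a point): Middle of the parking notch, like the home notch but 50 mm further from the drum (y = 214 mm); the slot ends with it. All along the slot the back lip lets the handle lean back (+x) by 6 degrees, where it stays up; between the notches a front lip keeps it up too. Over a notch a handle leaned forward falls in by itself.
- bolt: Steel lock bolt, loose: bar along y, 18 x 150 mm, 360 g, greased, slides with 1 to 2 N (more if pushed high on the handle), no spring. Origin on the bar's axis at the handle's foot; nose at y = -78 mm, at the start 14 mm deep in a brass bush on the drum, which it locks. With the handle in a notch its axes are the tumbler's. Handle upright: turned +60 degrees about y.
- handle_knob (a point): Centre of the red ball, 26 mm in diameter, at the end of the bolt's straight handle (round, 10 mm in diameter), 70 mm from the bar's axis. Axes as the bolt. In a notch the handle points to -x, 60 degrees from upright (ball 61 mm in front of the bar's axis and 35 mm above it). At the start it lies in the home notch.
- drum (a joint): Turn of the drum about the tumbler's y axis (rad): 0 with the hatch on top, growing as the top goes away from the robot (+x). Starts near 2.09 (hatch low on the far side). It takes about 7 N at a rib and stays where it is left.
- drum_axis (a point): Middle of the drum, on its axis, 140 mm above the bench; axes as the tumbler. Green hexagonal drum, 150 mm across flats, y = -80 to 80 mm. A rib runs along each of its six corners, at 30, 90, 150 .. degrees from the hatch: 8 mm thick, reaching from 87 to 108 mm from the axis. At the start a flat faces up, with ribs 30 degrees either side of the top.
- hatch (a point): Middle of the orange hatch on one flat of the drum, 79 mm from the drum's axis; 62 mm wide, 90 mm long (y = -45 to 45 mm). Its z axis points straight out of the hatch. Across its middle lies a steel clamp bar, 18 mm wide and 8 mm thick, with a black knob 36 mm in diameter, to 31 mm above this point.
- brush: Wooden brush 170 mm long lying in front of the machine (bystander).
- jar: Closed jar, 68 mm in diameter, 85 mm high, beyond the bolt's end of the machine (bystander).
- sieve_bowl: Steel bowl, 130 mm wide, 50 mm high (bystander).
- spray: Clear spray bottle, 44 mm wide, 130 mm high (bystander).
- flask: Amber glass bottle, 64 mm wide, 110 mm high (bystander).
- mallet: Wooden mallet 260 mm long (bystander).
- driver: Screwdriver with blue handle, 190 mm long (bystander).

How it is judged:
By the outcome, as a careful person would: the job done as asked, in the order asked, and still so for the second after the job is handed in, with the robot touching nothing.
It also fails if it takes over 69 s, if anything falls off the work surface, if the arm or the gripper's body presses on something with over 40 N, if the wrist force passes 120 N, or if a joint passes its speed limit or range.

## Working session

There is one attempt and no reset: what is moved stays moved. The work goes in short steps, Python scripts to look and compute and a shell command to move; the robot and the scene stay as the last step left them, time stands still between calls to the robot, and variables do not carry over. Pictures are saved under pics/ and viewed, about 8 in all and at most 12, crops included, and the job is handed in when it is done.

```bash
ls; mkdir -p pics; cat > h.py <<'E'
import numpy as np, cv2
from rig import manip, viewer, job
from scipy.spatial.transform import Rotation as R
def cam(n,save=None):
    d=viewer.get_image(n)
    if save: cv2.imwrite('pics/'+save,d['frame'])
    return d
def pts(d):
    z=d['range_z'];K=d['intrinsics'];T=d['world_from_camera']
    v,u=np.mgrid[:z.shape[0],:z.shape[1]]
    x=(u-K[0,2])/K[0,0]*z;y=(v-K[1,2])/K[1,1]*z
    P=np.stack([x,-y,-z,np.ones_like(z)],-1)@T.T
    P=P[...,:3].copy();P[z==0]=np.nan
    return P
def rot(s): return R.from_quat(np.roll(s['ee_rot'],-1))
E
python3 - <<'E'
from h import *
a=cam('side','s1.png');b=cam('top','t1.png')
cv2.imwrite('pics/both.png',cv2.resize(np.vstack([a['frame'],b['frame']]),(450,600)) if 0 else np.hstack([a['frame'],b['frame']])[:, :])
for d in(a,b): print(d['intrinsics'],d['world_from_camera'].round(3))
s=manip.get_state();print(s)
E
```

```text
pics
[[457.40782598   0.         254.04946433]
 [  0.         457.40782598 198.06983451]
 [  0.           0.           1.        ]] [[-0.935  0.252 -0.249  0.205]
 [-0.354 -0.699  0.621  0.865]
 [-0.018  0.669  0.743  1.201]
 [ 0.     0.     0.     1.   ]]
[[437.09204086   0.         260.52232842]
 [  0.         437.09204086 184.16458847]
 [  0.           0.           1.        ]] [[ 0.007  0.981 -0.196  0.28 ]
 [-1.     0.008  0.003  0.007]
 [ 0.004  0.196  0.981  1.693]
 [ 0.     0.     0.     1.   ]]
{'clock': 0.1, 'qpos': array([-1.40798805e+00,  2.76550883e-01,  1.50602480e+00,  3.27431711e-05,
        1.36067864e+00, -1.21022411e-01]), 'qd': array([ 0.0005457 , -0.001403  , -0.00339346,  0.00221571,  0.00113288,
        0.00020285]), 'effort': array([ 1.36210030e-03, -4.17699802e+01, -2.46404904e+01, -1.47180108e-04,
        5.77010738e-03, -1.39098614e-05]), 'position': array([ 0.16093742, -0.55153012,  0.23050801]), 'ee_rot': array([-8.30988474e-04,  9.89947050e-01,  1.41436021e-01, -1.35214721e-06]), 'contact_force': array([0.08805152, 0.43431391, 0.3860784 ]), 'moment': array([-0.03484728,  0.01840244,  0.0198882 ]), 'width': 0.08540553714996346}
```

View pics/t1.png

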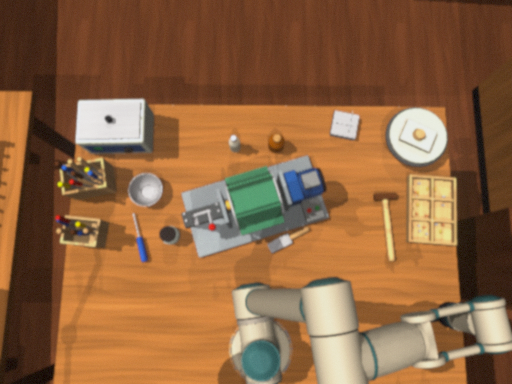

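View pics/s1.png

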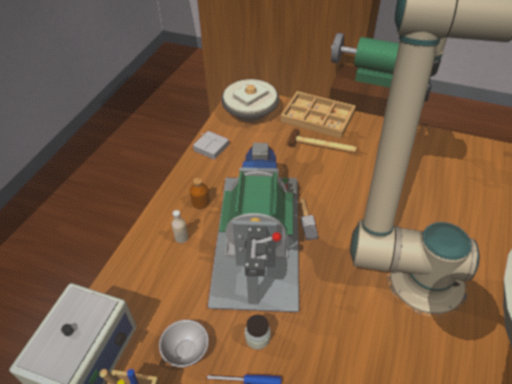

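The top view shows the machine at about (255,205), with the bolt end on the left, the red ball at about (212,227), the blue motor at (305,183) and the brush at (288,240). The side view shows the ball at (277,237).

```bash
cat >> h.py <<'E'
def ray(d,uv):
    K=d['intrinsics'];T=d['world_from_camera']
    c=np.array([(uv[0]-K[0,2])/K[0,0],-(uv[1]-K[1,2])/K[1,1],-1.])
    return T[:3,3],T[:3,:3]@c
def onz(d,uv,z):
    o,r=ray(d,uv); return o+r*(z-o[2])/r[2]
def two(a,ua,b,ub):
    o1,r1=ray(a,ua);o2,r2=ray(b,ub)
    r1=r1/np.linalg.norm(r1);r2=r2/np.linalg.norm(r2)
    t=np.linalg.lstsq(np.stack([r1,-r2],1),o2-o1,rcond=None)[0]
    p,q=o1+t[0]*r1,o2+t[1]*r2
    return (p+q)/2,np.linalg.norm(p-q)
def red(d,P,c,rad=0.2):
    h=cv2.cvtColor(d['frame'],cv2.COLOR_BGR2HSV)
    m=((h[...,0]<6)|(h[...,0]>174))&(h[...,1]>170)&(h[...,2]>90)&(np.hypot(P[...,0]-c[0],P[...,1]-c[1])<rad)&(P[...,2]>.12)
    n,l,s,ce=cv2.connectedComponentsWithStats(m.astype(np.uint8))
    if n<2: return None,0
    i=1+np.argmax(s[1:,4]); return ce[i],s[i,4]
E
python3 - <<'E'
from h import *
a=cam('side');b=cam('top');Pa=pts(a);Pb=pts(b)
c=(.45,.1)
ua,na=red(a,Pa,onz(b,(212,227),.23));ub,nb=red(b,Pb,onz(b,(212,227),.23))
print(ua,na,ub,nb,two(a,ua,b,ub))
h=cv2.cvtColor(b['frame'],cv2.COLOR_BGR2HSV)
# green drum
for n,d,P in(('t',b,Pb),('s',a,Pa)):
    h=cv2.cvtColor(d['frame'],cv2.COLOR_BGR2HSV)
    g=(h[...,0]>50)&(h[...,0]<85)&(h[...,1]>90)&(P[...,2]>.1)&(P[...,2]<.3)&(P[...,0]>.2)&(abs(P[...,1])<.4)
    p=P[g];print(n,'green',len(p),'zmax',np.nanpercentile(p[:,2],[50,98]))
    if n=='t':
        r=cv2.minAreaRect((p[:,:2]).astype(np.float32));print(r)
        t=p[abs(p[:,2]-.215)<.006];print('flat',cv2.minAreaRect(t[:,:2].astype(np.float32)))
    pl=(abs(P[...,2]-.02)<.006)&(h[...,1]<70)&(P[...,0]>.2)&(P[...,0]<.7)&(P[...,1]>-.3)&(P[...,1]<.35)
    pl=cv2.morphologyEx(pl.astype(np.uint8),cv2.MORPH_OPEN,np.ones((3,3)))
    nn,l,s,ce=cv2.connectedComponentsWithStats(pl)
    print('comps',[(tuple(s[i]),) for i in range(1,nn) if s[i,4]>100])
    q=P[pl>0];print('plate',len(q),cv2.minAreaRect(q[:,:2].astype(np.float32)))
    bl=(h[...,0]>100)&(h[...,0]<125)&(h[...,1]>120)&(P[...,2]>.15)&(P[...,0]>.3)&(abs(P[...,1])<.3)
    q=P[bl];print('blue',len(q),q.mean(0),q[:,2].max())
# housing points
    hs=(P[...,2]>.205)&(P[...,2]<.23)&(h[...,1]<80)&(P[...,1]>.05)&(P[...,1]<.35)&(P[...,0]>.2)&(P[...,0]<.6)
    q=P[hs];print('hous',len(q),cv2.minAreaRect(q[:,:2].astype(np.float32)) if len(q)>5 else '')
E
```

```text
[276.17777778 236.33333333] 45 [211.52173913 226.60869565] 23 (array([0.4255794 , 0.1658909 , 0.23530167]), np.float64(0.0008968429724241399))
t green 2429 zmax [0.21200018 0.23609152]
((0.5307960510253906, 0.024997174739837646), (0.2102612555027008, 0.1540473848581314), 17.308349609375)
flat ((0.5320726037025452, 0.025535203516483307), (0.09130788594484329, 0.1508934646844864), 17.269487380981445)
comps [((np.int32(201), np.int32(184), np.int32(18), np.int32(20), np.int32(210)),), ((np.int32(182), np.int32(190), np.int32(21), np.int32(21), np.int32(236)),), ((np.int32(272), np.int32(208), np.int32(31), np.int32(22), np.int32(198)),), ((np.int32(195), np.int32(223), np.int32(18), np.int32(15), np.int32(131)),), ((np.int32(210), np.int32(226), np.int32(30), np.int32(26), np.int32(365)),), ((np.int32(272), np.int32(236), np.int32(19), np.int32(12), np.int32(108)),), ((np.int32(194), np.int32(239), np.int32(20), np.int32(18), np.int32(187)),)]
plate 1992 ((0.505070686340332, 0.018025636672973633), (0.3142525553703308, 0.5190886855125427), 17.518173217773438)
blue 545 [ 0.57232864 -0.13075912  0.18840322] 0.2034613862331982
hous 807 ((0.3732128441333771, 0.15001749992370605), (0.34913885593414307, 0.17648398876190186), 16.50204849243164)
s green 1231 zmax [0.21491009 0.23541929]
comps [((np.int32(293), np.int32(197), np.int32(5), np.int32(27), np.int32(132)),), ((np.int32(302), np.int32(216), np.int32(14), np.int32(23), np.int32(179)),), ((np.int32(250), np.int32(225), np.int32(49), np.int32(87), np.int32(2156)),), ((np.int32(209), np.int32(233), np.int32(40), np.int32(77), np.int32(1886)),)]
plate 4418 ((0.4922512173652649, 0.06149861216545105), (0.31600669026374817, 0.44055846333503723), 17.396446228027344)
blue 170 [ 0.58177862 -0.117656    0.19409086] 0.20197058064804296
hous 1496 ((0.38778620958328247, 0.16434502601623535), (0.3695722818374634, 0.2256041020154953), 0.36711204051971436)
```

```bash
cat >> h.py <<'E'
O=np.array([.5317,.0262,0]);YAW=17.3
B=R.from_euler('z',YAW,degrees=True)
def tum(p): return B.inv().apply(np.asarray(p)-O)
def wor(p): return B.apply(p)+O
def go(pt,tilt=0,flip=0,yaw=0):
    """shift/turn (tool axes) to reach tumbler point pt; tool points down, jaws along tumbler y (yaw=90: along x), tilted by tilt deg about tumbler y"""
    s=manip.get_state();r=rot(s)
    T=B*R.from_euler('y',tilt,degrees=True)*R.from_euler('z',yaw,degrees=True)*R.from_euler('x',180,degrees=True)
    d=r.inv().apply(wor(pt)-s['position'])
    return np.r_[d*1000,(r.inv()*T).as_rotvec(degrees=True)].round(1)
def st():
    s=manip.get_state();print('t',s['clock'],'tum mm',(tum(s['position'])*1000).round(1),'F',s['contact_force'].round(1),'w',s['width'].round(4),'q',s['qpos'].round(2));return s
E
python3 - <<'E'
from h import *
st()
print(go([-.061,.164,.300]),go([-.061,.164,.216]))
E
```

```text
Traceback (most recent call last):
  File "h.py", line 45, in st
    s=manip.get_state();print('t',s['clock'],'tum mm',(tum(s['position'])*1000).round(1),'F',s['contact_force'].round(1),'w',s['width'].round(4),'q',s['qpos'].round(2));return s
                                                                                                                             ^^^^^^^^^^^^^^^^
AttributeError: 'float' object has no attribute 'round'
```

```bash
sed -i "s/s\['width'\].round(4)/round(s['width'],4)/" h.py
python3 - <<'E'
from h import *
st()
print(go([-.061,.164,.300]),go([-.061,.164,.216]))
E
```

```text
t 0.2 tum mm [-525.8 -441.5  230.8] F [1.2 0.3 0.3] w 0.0852 q [-1.41  0.28  1.51  0.    1.36 -0.12]
[ 4.538e+02 -6.139e+02 -6.850e+01 -1.000e-01 -0.000e+00 -1.000e+00] [ 4.538e+02 -6.138e+02  1.550e+01 -1.000e-01 -0.000e+00 -1.000e+00]
```

```bash
python3 -m crank '[[0,0,-0.06,0,0,0],[0.04,-0.05,-0.1,0,0,0],[0.454,-0.614,-0.1,0,0,-1],[0.454,-0.614,-0.1,0,0,-1],[0.454,-0.614,-0.1,0,0,-1],[0.454,-0.614,-0.1,0,0,-1],[0.454,-0.614,-0.1,0,0,-1],[0.454,-0.614,-0.1,0,0,-1],[0.454,-0.614,-0.1,0,0,-1],[0.454,-0.614,-0.1,0,0,-1],[0.454,-0.614,-0.1,0,0,-1],[0.454,-0.614,-0.1,0,0,-1],[0.454,-0.614,-0.1,0,0,-1],[0.454,-0.614,-0.1,0,0,-1],[0.454,-0.614,-0.09,0,0,-1],[0.454,-0.614,-0.068,0,0,-1],[0.454,-0.614,-0.068,0,0,-1],[0.454,-0.614,-0.068,0,0,-1],[0.454,-0.614,-0.068,0,0,-1],[0.454,-0.614,-0.068,0,0,-1]]' 0.7
python3 - <<'E'
from h import *
st()
print(go([-.061,.164,.300]),go([-.061,.164,.216]))
a=cam('side');cv2.imwrite('pics/c1.png',cv2.resize(a['frame'][150:330,180:380],None,fx=3,fy=3))
E
```

```text
clock: 2.7
position: [0.4252, 0.1646, 0.3002]
ee_rot: [-0.001, 0.989, 0.15, 0.001]
contact_force: [-0.0, 1.1, 0.6]
width: 0.0592
t 2.7 tum mm [-60.5 163.8 300.2] F [-0.   1.1  0.6] w 0.0592 q [0.22 0.06 1.61 0.   1.47 1.49]
[-0.5 -0.2  0.2 -0.1 -0.1 -0.1] [-0.6 -0.1 84.2 -0.1 -0.1 -0.1]
```

View pics/c1.png

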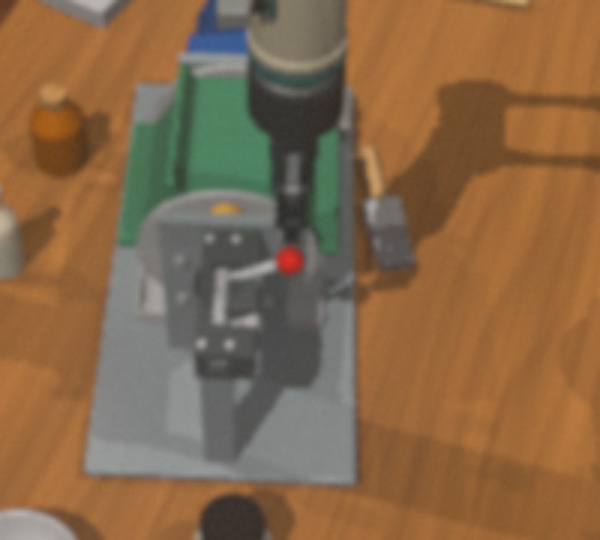

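The view shows the fingers straight above the red ball, at crop pixel (290,260). I'll go down and close.

```bash
python3 -m crank '[[0,0,0.04,0,0,0],[0,0,0.07,0,0,0],[0,0,0.084,0,0,0],[0,0,0.084,0,0,0],[0,0,0.084,0,0,0]]'
python3 -m crank '[[0,0,0,0,0,0],[0,0,0,0,0,0],[0,0,0,0,0,0],[0,0,0,0,0,0],[0,0,0,0,0,0],[0,0,0,0,0,0]]' 0 25
python3 - <<'E'
from h import *
st()
for a in (60,45,30,15,0,-3):
    t=np.radians(a);print(a,go([-.07*np.sin(t),.164,.2+.07*np.cos(t)-.019]))
E
```

```text
clock: 3.38
position: [0.4262, 0.165, 0.2172]
ee_rot: [-0.001, 0.989, 0.15, 0.002]
contact_force: [1.0, -0.1, 0.0]
width: 0.0598
clock: 4.12
position: [0.4267, 0.1652, 0.2175]
ee_rot: [-0.001, 0.989, 0.15, 0.002]
contact_force: [0.7, 0.4, 2.3]
width: 0.0239
t 4.125 tum mm [-58.9 164.  217.5] F [0.7 0.4 2.3] w 0.0239 q [0.22 0.1  1.76 0.   1.27 1.49]
60 [-1.7 -0.   1.5 -0.1 -0.3 -0.1]
45 [  9.5  -0.  -13.   -0.1  -0.3  -0.1]
30 [ 24.1  -0.1 -24.   -0.1  -0.3  -0.1]
15 [ 41.   -0.1 -30.9  -0.1  -0.3  -0.1]
0 [ 59.1  -0.1 -33.2  -0.1  -0.3  -0.1]
-3 [ 62.8  -0.1 -33.1  -0.1  -0.3  -0.1]
```

```bash
python3 -m crank '[[0.003,0,-0.006,0,0,0],[0.007,0,-0.013,0,0,0],[0.015,0,-0.019,0,0,0],[0.023,0,-0.024,0,0,0],[0.032,0,-0.028,0,0,0],[0.041,0,-0.031,0,0,0],[0.05,0,-0.033,0,0,0],[0.058,0,-0.034,0,0,0],[0.062,0,-0.034,0,0,0],[0.063,0,-0.034,0,0,0],[0.063,0,-0.034,0,0,0]]'
python3 - <<'E'
from h import *
st()
print(go([.003,.214,.251]))
a=cam('side');cv2.imwrite('pics/c2.png',cv2.resize(a['frame'][150:330,180:380],None,fx=3,fy=3))
E
```

```text
clock: 5.5
position: [0.4873, 0.1844, 0.252]
ee_rot: [-0.001, 0.989, 0.15, 0.003]
contact_force: [-2.8, 3.7, 2.7]
width: 0.024
t 5.5 tum mm [  4.6 164.2 252. ] F [-2.8  3.7  2.7] w 0.024 q [0.23 0.18 1.58 0.   1.37 1.5 ]
[ -1.7 -49.8   1.   -0.1  -0.3  -0.1]
```

View pics/c2.png

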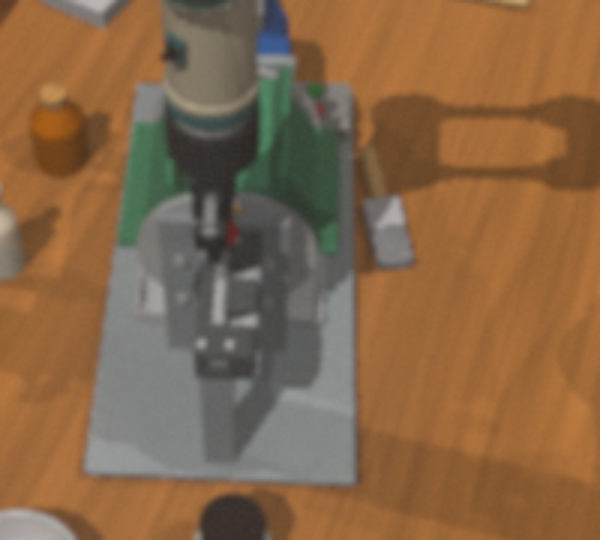

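The handle stands upright with the ball between the fingers, at (225,230). I'll draw the bolt out by 50 mm.

```bash
python3 -m crank '[[-0.001,-0.006,0,0,0,0],[-0.001,-0.012,0,0,0,0],[-0.001,-0.018,0,0,0,0],[-0.001,-0.024,0,0,0,0],[-0.001,-0.03,0,0,0,0],[-0.001,-0.036,0,0,0,0],[-0.001,-0.042,0,0,0,0],[-0.001,-0.047,0,0,0,0],[-0.001,-0.05,0,0,0,0],[-0.001,-0.05,0,0,0,0],[-0.001,-0.05,0,0,0,0],[-0.001,-0.05,0,0,0,0]]'
python3 - <<'E'
from h import *
st()
for a in (0,15,30,45,60):
    t=np.radians(a);print(a,go([-.07*np.sin(t),.214,.2+.07*np.cos(t)-.019]))
E
```

```text
clock: 7.05
position: [0.4713, 0.2327, 0.2523]
ee_rot: [-0.002, 0.989, 0.15, 0.003]
contact_force: [-1.4, -0.3, 5.8]
width: 0.0238
t 7.05 tum mm [  3.8 215.1 252.3] F [-1.4 -0.3  5.8] w 0.0238 q [0.32 0.19 1.57 0.   1.37 1.59]
0 [-3.8  1.1  1.3 -0.2 -0.4 -0.1]
15 [-21.9   1.2   3.6  -0.2  -0.4  -0.1]
30 [-38.8   1.2  10.4  -0.2  -0.4  -0.1]
45 [-53.4   1.2  21.5  -0.2  -0.4  -0.1]
60 [-64.6   1.3  35.9  -0.2  -0.4  -0.1]
```

```bash
python3 -m crank '[[-0.008,0.001,0,0,0,0],[-0.016,0.001,0.001,0,0,0],[-0.024,0.001,0.004,0,0,0],[-0.032,0.001,0.006,0,0,0],[-0.039,0.001,0.01,0,0,0],[-0.046,0.001,0.015,0,0,0],[-0.052,0.001,0.02,0,0,0],[-0.058,0.001,0.028,0,0,0],[-0.062,0.001,0.033,0,0,0],[-0.062,0.001,0.034,0,0,0],[-0.062,0.001,0.034,0,0,0]]'
python3 - <<'E'
from h import *
st()
E
python3 -m crank '[[0,0,0,0,0,0],[0,0,0,0,0,0],[0,0,0,0,0,0],[0,0,0,0,0,0],[0,0,-0.03,0,0,0],[0,0,-0.08,0,0,0],[0,0,-0.13,0,0,0],[0,0,-0.13,0,0,0]]' 0.7
python3 - <<'E'
from h import *
st()
a=cam('side');cv2.imwrite('pics/c3.png',cv2.resize(a['frame'][150:330,180:380],None,fx=3,fy=3))
b=cam('top')
c=wor([-.061,.214,.235]);ua,na=red(a,pts(a),c,.08);ub,nb=red(b,pts(b),c,.08);print(na,nb)
if na and nb:
    p,e=two(a,ua,b,ub);print('ball tum',tum(p).round(4),e)
E
```

```text
clock: 8.43
position: [0.4125, 0.2135, 0.2179]
ee_rot: [-0.002, 0.989, 0.15, 0.003]
contact_force: [0.3, 0.2, 0.8]
width: 0.024
t 8.425 tum mm [-58.1 214.3 217.9] F [0.3 0.2 0.8] w 0.024 q [0.33 0.11 1.75 0.   1.27 1.59]
clock: 9.43
position: [0.4139, 0.2136, 0.3521]
ee_rot: [-0.003, 0.989, 0.15, 0.007]
contact_force: [0.8, 0.9, -1.1]
width: 0.0601
t 9.425 tum mm [-56.8 214.  352.1] F [ 0.8  0.9 -1.1] w 0.0601 q [0.32 0.05 1.49 0.   1.58 1.59]
52 0
```

View pics/c3.png

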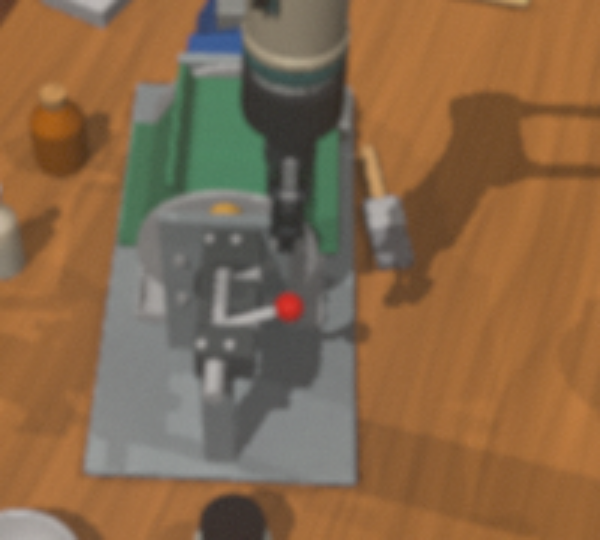

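The ball now lies in the park notch at crop (290,305), and the home notch is empty at (245,272). Next is the drum.

```bash
cat >> h.py <<'E'
def rib(th,r,y,tilt=None):
    t=np.radians(th);return go([r*np.sin(t),y,.14+r*np.cos(t)],th if tilt is None else tilt,yaw=90)
E
python3 - <<'E'
from h import *
st()
print(rib(30,.19,.06));print(rib(30,.13,.06))
b=cam('top');P=pts(b);h=cv2.cvtColor(b['frame'],cv2.COLOR_BGR2HSV)
q=B.inv().apply(P.reshape(-1,3)-O).reshape(P.shape)
g=(h[...,0]>50)&(h[...,0]<85)&(h[...,1]>90)&(abs(q[...,1])<.07)&(abs(q[...,0])<.12)
q=q[g];t=q[(q[:,2]>.225)];
for s in(t[t[:,0]>0],t[t[:,0]<0]): print(len(s),s.mean(0) if len(s) else '',np.degrees(np.arctan2(s[:,0],s[:,2]-.14)).mean() if len(s) else '')
E
```

```text
t 9.525 tum mm [-59.  213.9 347.8] F [ 0.7 -0.1  0.4] w 0.0599 q [0.32 0.05 1.5  0.   1.58 1.59]
[153.9 153.9  43.8  23.6 -24.  -87.7]
[123.5 154.1  95.5  23.6 -24.  -87.7]
158 [0.04975537 0.00028397 0.2317772 ] 28.45065252192144
132 [-0.05163354 -0.00191025  0.23172968] -29.363416605628196
```

```bash
python3 -m crank '[[0.03,0.03,-0.02,2,-2,-9],[0.06,0.06,-0.01,5,-5,-18],[0.09,0.09,0.01,8,-8,-27],[0.12,0.12,0.02,10,-10,-36],[0.154,0.154,0.044,12,-12,-45],[0.154,0.154,0.044,15,-15,-55],[0.154,0.154,0.044,18,-18,-65],[0.154,0.154,0.044,20,-20,-75],[0.154,0.154,0.044,23.6,-24,-87.7],[0.154,0.154,0.044,23.6,-24,-87.7],[0.154,0.154,0.044,23.6,-24,-87.7],[0.154,0.154,0.044,23.6,-24,-87.7],[0.154,0.154,0.044,23.6,-24,-87.7]]' 0.5
python3 - <<'E'
from h import *
st()
print(rib(30,.19,.06));print(rib(29.5,.095,.06))
a=cam('side');cv2.imwrite('pics/c4.png',cv2.resize(a['frame'][120:300,180:380],None,fx=3,fy=3))
E
```

```text
clock: 11.2
position: [0.604, 0.1112, 0.3031]
ee_rot: [-0.154, 0.573, 0.778, -0.21]
contact_force: [0.2, 0.9, 1.0]
width: 0.0427
t 11.2 tum mm [ 94.3  59.6 303.1] F [0.2 0.9 1. ] w 0.0427 q [ 0.12  0.63  0.87 -0.11  2.16 -0.22]
[ 0.4 -0.1 -1.6 -0.1  0.  -0.1]
[ 0.4 -0.7 93.4 -0.6  0.  -0.1]
```

View pics/c4.png

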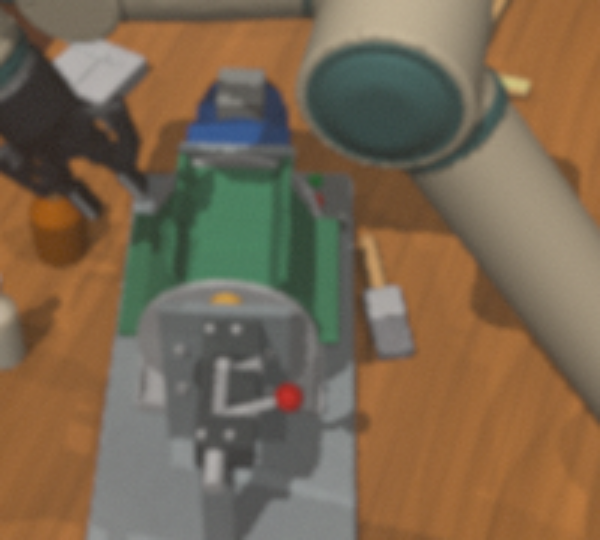

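The hand stands over the far side, tilted at 30°, in line with the far upper rib. I'll go in and grip it.

```bash
python3 -m crank '[[0,-0.001,0.04,-0.6,0,0],[0,-0.001,0.07,-0.6,0,0],[0,-0.001,0.09,-0.6,0,0],[0,-0.001,0.094,-0.6,0,0],[0,-0.001,0.094,-0.6,0,0],[0,-0.001,0.094,-0.6,0,0]]'
python3 -m crank '[[0,0,0,0,0,0],[0,0,0,0,0,0],[0,0,0,0,0,0],[0,0,0,0,0,0],[0,0,0,0,0,0],[0,0,0,0,0,0]]' 0 40
python3 - <<'E'
from h import *
s=st();p=tum(s['position']);print('angle',np.degrees(np.arctan2(p[0],p[2]-.14)),'r',np.hypot(p[0],p[2]-.14), rot(s).inv().apply(wor([0,.06,.14])-s['position']))
for th in range(20,-31,-10): print(th,rib(th,.095,.06))
E
```

```text
clock: 12.0
position: [0.559, 0.0969, 0.2232]
ee_rot: [-0.15, 0.574, 0.779, -0.205]
contact_force: [0.1, 0.4, 0.2]
width: 0.0425
clock: 12.75
position: [0.5601, 0.0972, 0.2233]
ee_rot: [-0.149, 0.574, 0.779, -0.204]
contact_force: [5.3, 2.2, 2.3]
width: 0.0069
t 12.75 tum mm [ 48.3  59.3 223.3] F [5.3 2.2 2.3] w 0.0069 q [ 0.11  0.56  1.17 -0.1   1.91 -0.2 ]
angle 30.08641178331322 r 0.09629587950213983 [ 0.0008017  -0.00147833  0.09628346]
20 [  0.6 -16.7   2.5  -9.2   0.1  -0.1]
10 [  0.6 -32.7   6.6 -19.2   0.1  -0. ]
0 [  0.6 -47.8  13.4 -29.2   0.1  -0. ]
-10 [  0.6 -61.5  22.7 -39.2   0.1  -0. ]
-20 [  0.6 -73.4  34.2 -49.2   0.1  -0. ]
-30 [  0.6 -83.1  47.6 -59.2   0.1  -0. ]
```

```bash
python3 -m crank '[[0,-0.0042,0.0001,-2.5,0,0],[0,-0.0084,0.0004,-5,0,0],[0,-0.0167,0.0015,-10,0,0],[0,-0.0248,0.0033,-15,0,0],[0,-0.0328,0.0058,-20,0,0],[0,-0.0406,0.009,-25,0,0],[0,-0.048,0.0129,-30,0,0],[0,-0.0551,0.0174,-35,0,0],[0,-0.0617,0.0225,-40,0,0],[0,-0.0679,0.0281,-45,0,0],[0,-0.0735,0.0343,-50,0,0],[0,-0.0786,0.0409,-55,0,0],[0,-0.0831,0.048,-60,0,0],[0,-0.0831,0.048,-60,0,0],[0,-0.0831,0.048,-60,0,0]]'
python3 - <<'E'
from h import *
s=st();p=tum(s['position']);print('angle',np.degrees(np.arctan2(p[0],p[2]-.14)),'r',np.hypot(p[0],p[2]-.14))
z=-rot(s).as_matrix()[:,2];z=B.inv().apply(z);print('tilt',np.degrees(np.arctan2(z[0],z[2])))
E
```

```text
clock: 14.62
position: [0.4671, 0.0678, 0.2212]
ee_rot: [0.158, 0.571, 0.777, 0.212]
contact_force: [-4.3, -5.9, 1.5]
width: 0.0069
t 14.625 tum mm [-49.3  58.9 221.2] F [-4.3 -5.9  1.5] w 0.0069 q [-0.19 -0.13  2.12  0.38  0.71 -0.73]
angle -31.26726455064291 r 0.09499237489769687
tilt -30.628794545113898
```

```bash
python3 -m crank '[[0,0,0,0,0,0],[0,0,0,0,0,0],[0,0,0,0,0,0],[0,0,0,0,0,0],[0,0,-0.03,0,0,0],[0,0,-0.07,0,0,0],[0,0,-0.1,0,0,0],[0,0,-0.1,0,0,0]]' 0.5
python3 - <<'E'
from h import *
st();print(rib(0,.2,.06),rib(30,.19,.06))
b=cam('top','t2.png');P=pts(b);h=cv2.cvtColor(b['frame'],cv2.COLOR_BGR2HSV)
q=B.inv().apply(P.reshape(-1,3)-O).reshape(P.shape)
g=(h[...,0]>50)&(h[...,0]<85)&(h[...,1]>90)&(abs(q[...,1])<.07)&(abs(q[...,0])<.12)
q=q[g];t=q[(q[:,2]>.225)&(q[:,2]<.25)]
for s in(t[t[:,0]>0],t[t[:,0]<0]): print(len(s),s.mean(0) if len(s) else '',np.degrees(np.arctan2(s[:,0],s[:,2]-.14)).mean() if len(s) else '')
E
```

```text
clock: 15.62
position: [0.4191, 0.0524, 0.3096]
ee_rot: [0.16, 0.571, 0.777, 0.213]
contact_force: [0.6, 0.2, -0.2]
width: 0.0425
t 15.625 tum mm [-99.7  58.5 309.6] F [ 0.6  0.2 -0.2] w 0.0425 q [-0.3  -0.29  2.    0.35  1.   -0.73]
[1.300e+00 1.012e+02 2.510e+01 3.090e+01 4.000e-01 1.000e-01] [  1.6 164.5 104.3  60.9   0.4  -0. ]
124 [ 0.0456675  -0.00249928  0.23160628] 26.484010728883867
130 [-5.43195819e-02 -2.49445823e-05  2.30885231e-01] -30.855324596743728
```

```bash
python3 -m crank '[[0.001,0.03,0.0,9,0,0],[0.001,0.06,0.01,18,0,0],[0.001,0.101,0.02,27,0,0],[0.001,0.12,0.04,36,0,0],[0.001,0.14,0.06,45,0,0],[0.001,0.155,0.08,53,0,0],[0.0015,0.1645,0.1,58,0,0],[0.0015,0.1645,0.103,59,0,0],[0.0015,0.1645,0.103,59,0,0],[0.0015,0.1645,0.103,59,0,0]]'
python3 - <<'E'
from h import *
st();print(rib(28,.19,.06),rib(28,.096,.06))
E
```

```text
clock: 16.92
position: [0.6026, 0.1116, 0.305]
ee_rot: [-0.142, 0.576, 0.781, -0.197]
contact_force: [0.3, -0.4, 0.1]
width: 0.0427
t 16.925 tum mm [ 93.   60.5 305. ] F [ 0.3 -0.4  0.1] w 0.0427 q [ 0.12  0.6   0.9  -0.1   2.12 -0.21]
[-0.5 -4.7 -0.6 -0.1  0.2 -0.2] [-0.1 -4.4 93.4 -0.1  0.2 -0.2]
```

```bash
python3 -m crank '[[0,-0.004,0.03,0,0,0],[0,-0.004,0.06,0,0,0],[0,-0.004,0.085,0,0,0],[0,-0.004,0.0935,0,0,0],[0,-0.004,0.0935,0,0,0],[0,-0.004,0.0935,0,0,0]]'
python3 -m crank '[[0,0,0,0,0,0],[0,0,0,0,0,0],[0,0,0,0,0,0],[0,0,0,0,0,0],[0,0,0,0,0,0],[0,0,0,0,0,0]]' 0 40
python3 - <<'E'
from h import *
s=st();p=tum(s['position']);print('angle',np.degrees(np.arctan2(p[0],p[2]-.14)),'r',np.hypot(p[0],p[2]-.14), rot(s).inv().apply(wor([0,.06,.14])-s['position']))
z=-rot(s).as_matrix()[:,2];z=B.inv().apply(z);print('tilt',np.degrees(np.arctan2(z[0],z[2])))
for th in range(20,-31,-10): print(th,rib(th,.096,.06))
E
```

```text
clock: 17.68
position: [0.5579, 0.0971, 0.2258]
ee_rot: [-0.141, 0.576, 0.781, -0.196]
contact_force: [0.1, 0.0, -0.1]
width: 0.0424
clock: 18.42
position: [0.5588, 0.0973, 0.2261]
ee_rot: [-0.14, 0.576, 0.781, -0.195]
contact_force: [6.2, 1.5, 4.6]
width: 0.0064
t 18.425 tum mm [ 47.1  59.9 226.1] F [6.2 1.5 4.6] w 0.0064 q [ 0.11  0.55  1.19 -0.1   1.89 -0.2 ]
angle 28.65578874270011 r 0.09816794308921882 [ 0.00063287 -0.00143548  0.09815551]
tilt 27.819075528658413
20 [  0.1 -14.5   3.   -7.8   0.3  -0.2]
10 [  0.1 -30.8   6.8 -17.8   0.3  -0.1]
0 [  0.1 -46.2  13.3 -27.8   0.3  -0.1]
-10 [  0.1 -60.3  22.3 -37.8   0.3  -0.1]
-20 [  0.1 -72.6  33.7 -47.8   0.3  -0. ]
-30 [  0.1 -82.7  47.  -57.8   0.4  -0. ]
```

```bash
python3 -m crank '[[0,-0.0042,0.0001,-2.5,0,0],[0,-0.0084,0.0004,-5,0,0],[0,-0.017,0.0015,-10,0,0],[0,-0.025,0.0033,-15,0,0],[0,-0.0335,0.0059,-20,0,0],[0,-0.041,0.0092,-25,0,0],[0,-0.049,0.0131,-30,0,0],[0,-0.056,0.0177,-35,0,0],[0,-0.063,0.0229,-40,0,0],[0,-0.069,0.0287,-45,0,0],[0,-0.075,0.035,-50,0,0],[0,-0.08,0.041,-54.5,0,0],[0,-0.0822,0.0446,-57,0,0],[0,-0.0822,0.0446,-57,0,0],[0,-0.0822,0.0446,-57,0,0]]'
cat >> h.py <<'E'
def ang():
    s=st();p=tum(s['position']);z=-rot(s).as_matrix()[:,2];z=B.inv().apply(z)
    print('angle',np.degrees(np.arctan2(p[0],p[2]-.14)),'r',np.hypot(p[0],p[2]-.14),'tilt',np.degrees(np.arctan2(z[0],z[2])))
def hatch():
    """drum turn from the hatch: plane through orange depth points, rib mid angle, in tumbler frame"""
    for n in('top','side'):
        b=cam(n);P=pts(b);h=cv2.cvtColor(b['frame'],cv2.COLOR_BGR2HSV)
        q=B.inv().apply(P.reshape(-1,3)-O).reshape(P.shape)
        o=(h[...,0]>5)&(h[...,0]<22)&(h[...,1]>130)&(abs(q[...,1])<.05)&(abs(q[...,0])<.07)&(q[...,2]>.19)&(q[...,2]<.235)
        k=q[o]
        if len(k)<20: print(n,'few',len(k));continue
        A=np.c_[k[:,0],k[:,1],np.ones(len(k))];c=np.linalg.lstsq(A,k[:,2],rcond=None)[0]
        r=np.abs(A@c-k[:,2]);m=r<.004;c=np.linalg.lstsq(A[m],k[m,2],rcond=None)[0]
        rc=cv2.minAreaRect(k[:,:2].astype(np.float32))
        print(n,len(k),'slope turn',np.degrees(np.arctan(-c[0])).round(2),'mid',k.mean(0).round(4),'rect',np.round(rc[0],4),np.round(rc[1],4),
          'turn by centre',np.degrees(np.arctan2(rc[0][0],.079)).round(2))
E
python3 - <<'E'
from h import *
ang();hatch()
E
```

```text
clock: 20.3
position: [0.4691, 0.069, 0.2248]
ee_rot: [0.152, 0.573, 0.78, 0.201]
contact_force: [-0.2, -3.7, 2.5]
width: 0.0062
t 20.3 tum mm [-47.   59.5 224.8] F [-0.2 -3.7  2.5] w 0.0062 q [-0.17 -0.12  2.09  0.33  0.74 -0.67]
angle -29.003792042057427 r 0.09700756397239262 tilt -29.127880979718576
top 329 slope turn 0.42 mid [0.0007 0.001  0.2184] rect [0.0019 0.0001] [0.0643 0.092 ] turn by centre 1.35
side 273 slope turn 1.58 mid [0.0032 0.018  0.2191] rect [0.0036 0.    ] [0.0993 0.062 ] turn by centre 2.59
```

```bash
python3 -m crank '[[0,-0.0017,0,-1,0,0],[0,-0.0017,0,-1,0,0],[0,-0.0017,0,-1,0,0],[0,-0.0017,0,-1,0,0]]'
python3 - <<'E'
from h import *
ang()
E
python3 -m crank '[[0,0,0,0,0,0],[0,0,0,0,0,0],[0,0,0,0,0,0],[0,0,0,0,0,0],[0,0,-0.04,0,0,0],[0,0,-0.1,0,0,0],[0,0,-0.16,0,0,0],[0,0,-0.2,0,0,0],[0,0,-0.2,0,0,0],[0,0,-0.2,0,0,0]]' 0.5
python3 - <<'E'
from h import *
st();hatch()
a=cam('side');cv2.imwrite('pics/c5.png',cv2.resize(a['frame'][120:300,180:380],None,fx=3,fy=3))
E
```

```text
clock: 20.9
position: [0.4686, 0.0689, 0.2246]
ee_rot: [0.157, 0.572, 0.778, 0.208]
contact_force: [4.9, 0.7, -0.3]
width: 0.0063
t 20.9 tum mm [-47.5  59.5 224.6] F [ 4.9  0.7 -0.3] w 0.0063 q [-0.18 -0.12  2.1   0.36  0.72 -0.7 ]
angle -29.326718023292823 r 0.09700640086996852 tilt -30.235163362777797
clock: 22.15
position: [0.3718, 0.0401, 0.3963]
ee_rot: [0.157, 0.572, 0.778, 0.208]
contact_force: [-0.3, -0.2, -0.1]
width: 0.0427
t 22.15 tum mm [-148.5   60.8  396.3] F [-0.3 -0.2 -0.1] w 0.0427 q [-0.42 -0.39  1.84  0.35  1.3  -0.75]
top 325 slope turn 0.82 mid [0.0003 0.0006 0.2183] rect [0.0014 0.0002] [0.0909 0.0654] turn by centre 1.0
side 270 slope turn 0.66 mid [0.0028 0.0182 0.2191] rect [0.0023 0.0009] [0.0969 0.0634] turn by centre 1.68
```

View pics/c5.png

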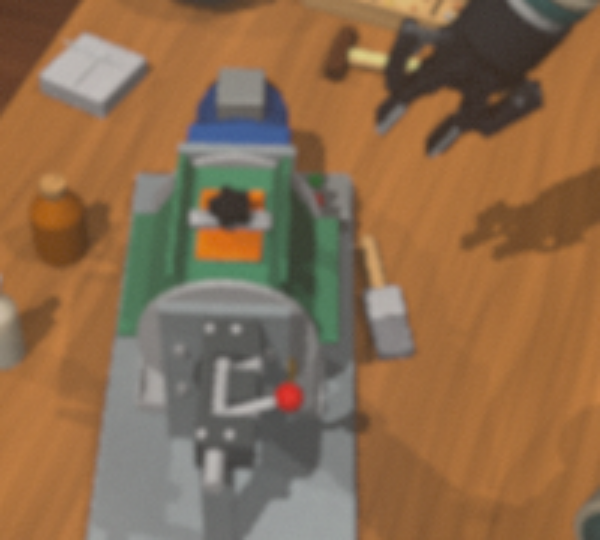

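The hatch is on top at about (230,225), square between its two ribs. The ball still lies in the park notch at (288,397), the bystanders in view look unmoved, and the arm is clear.

```bash
python3 - <<'E'
from h import *
a=cam('side');b=cam('top');c=wor([-.061,.214,.235])
ua,na=red(a,pts(a),c,.08);ub,nb=red(b,pts(b),c,.08)
if na and nb:print('ball',tum(two(a,ua,b,ub)[0]).round(4))
st();job.sign_off()
E
```

```text
ball [-0.0606  0.2142  0.2352]
t 22.4 tum mm [-148.2   61.1  396. ] F [ 0.3 -0.3  0.1] w 0.0429 q [-0.42 -0.39  1.84  0.35  1.3  -0.75]
the job is handed in; nothing more can be done
```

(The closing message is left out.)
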